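Snap the syringe into the spring clips of its rest

ROBOT

A 6-joint arm with a two-finger parallel gripper is mounted at the origin on a cart in front of the work surface, level with it; the furniture and walls round the work are solid. World frame = base frame: x ahead of the robot, y to its left, z up, the work surface at z = 0. Lengths are in mm, angles in rad, forces in N, time in s.
With the tool pointing down it reaches from about 350 to 875 mm from the base axis. Payload 4.2 kg.
Tool frame: the origin (TCP) lies between the finger pads; the fingertips stand 14 mm ahead of it and the grasp point (between the pads) lies 5 mm behind it; z points along the fingers, y is the line along which they close (so a half turn about z gives the same grasp; the last joint's range is limited). The gripper opens to 85 mm and grips with 20 to 120 N. Pads are 22 mm wide; open, the fingers measure 114 mm over their backs; the gripper's body (76 mm by 85 mm) begins 54 mm behind the grasp point. The pads swing forward as they close: fully open they stand 13 mm farther back than shut.
Start: joints at [1.495, 0.385, 0.008, 0, -1.194, -0.259], TCP at [205.33, 590.287, 214.412] pointing down, gripper open.
Joint ranges: [-3.14, 3.14], [-1.21, 2.06], [-1.07, 1.41], [-3.16, 2.05], [-2.99, -0.16], [-3.1, 3.1]. Speed limits (rad/s): [2.79, 2.79, 3.14, 3.14, 3.14, 3.14].

INTERFACE

Orientations are given as a unit quaternion [x, y, z, w].
In Python, from bench import * gives the robot as it stands.
- The arm moves only by the tool carry_out, never from a script. Its argument "motion" is a list of rows, each a list of 7 numbers: the turn, a rotation vector about the tool's x, y, z in rad, then the shift along the tool's x, y, z in mm, then the opening, from -1 (shut) to 1 (fully open), so that 0 is half open. A call has 1 to 5 rows; each row is the pose to reach, as a shift and turn from the pose commanded when the call began, along the tool's axes at that moment; what a row does not reach only later rows make up. A row lasts 1/8 s, in which the tool goes at most 62.5 mm and 10.7 degrees, less where a joint would pass 70% of its speed; a pose out of reach is approached as far as the arm can. A call with a gripper value outside its range is refused whole. The fingers move at their own pace and stop on an object; the grip force is fixed at half the most. Time passes only in rows, so rows that repeat a pose let the fingers close. It gives the time, the measured TCP pose, the force, the opening and the grip force at its end, in the units of the state.
- read_state(): the state, without advancing time (a new reading comes with each control period).
- get_image(name): name is "scene" or "side" or "wrist"; returns a dict with "color" (384x512x3 uint8, blue, green, red), "mtx" (3x3 intrinsics, pixels), "position" and "orientation" of the camera in the world. Camera axes: x right, y down, z forward; pixel columns grow to the right and rows downward; lengths in mm; the calibration is good to about 2 mm. A picture is of the moment at which its call begins. There is no depth.
- job_done(): hands the job in; it is judged then, once.
The state is a dict: "clock": time; "joints": joint angles; "joint_vel": joint speeds; "joint_efforts": joint torques, N m; "position": TCP position; "ee_rot": TCP orientation; "contact_force": force on the tool from outside, world axes, zero at the start; "wrist_torque": the same for the moment, N m; "gripper_width": finger opening in mm; "grasp_force": force on a finger pad.
Only numpy, scipy, OpenCV 4.12 (cv2) and the standard library are available. Lean on these libraries where they do the work, as an engineer would, in place of code of your own. Each camera call takes 0.05 s, during which the arm holds its last target. There are 200 camera calls.

TASK

Put the syringe away in the white syringe rest. Lay it across the open mouths of the two steel spring clips, centred along the rest and with its finger flange at the red end, and let go of it there; then, without gripping it, press it down until it has snapped fully home in both clips and lies level. Do not knock or shift the beaker, the mug or the tape roll.

Things in the scene. Friction and masses are not known exactly. Their poses are not given: they have to be found in the camera images.
- syringe_mid (a point): Loose white plastic syringe lying on the bench, 116 mm long, about 30 g; its barrel is 20 mm thick. This point is on the barrel's axis, at mid-length, 12 mm above the bench at the start. Its y axis runs along the barrel, from the nozzle (tip 58 mm off at -y) to the plunger (end 58 mm off at +y); its z axis points up. The plunger does not move.
- syringe_flange (a point): Centre of the syringe's finger flange (a plate 40 mm wide, 24 mm high, 2 mm thick), on the barrel's axis, 45 mm from the middle along +y. The flange keeps the lying syringe from rolling.
- rest_seat (a point): The syringe rest, fixed to the bench, has two upward-opening C-shaped steel spring clips. This point is where the syringe's middle belongs when home: half-way between the clips, 36 mm above the bench. Its y axis runs along the seated barrel towards the red end; z is up. Home, the barrel sits on steel saddles, its top 46 mm above the bench, and the clips hold it.
- rest_mouth (a point): Where the syringe's middle is when it merely lies on the clips' mouths: 15 mm above the seat point, 51 mm above the bench, barrel top 61 mm above the bench. The flared mouths are 27 mm wide at the top, 49 mm above the bench. Pressed midway between the clips it resists with about 7 N over the first 8 mm, then snaps into both; its own weight does not push it in.
- rest_base (a point): Centre of the top of the rest's white base plate (56 mm wide, 100 mm long, 8 mm high; its +y end is red). The clips are 8 mm wide and centred 26 mm either side along y, so 44 mm lies free between them, with nothing there but this plate, 28 mm below the seat point.
- beaker_mid (a point): White beaker, loose, 93 mm wide and 115 mm high; point at its centre. Bystander.
- mug_mid (a point): Orange mug, loose, 81 mm wide, 101 mm high, with a handle; point at its centre. Bystander.
- tape_mid (a point): Roll of beige tape lying flat, loose, 103 mm wide, 25 mm high; point at its centre. Bystander.
Things that resemble listed ones, but are neither listed nor needed, are in the scene too. There is more than one size of the part that bears syringe_mid; the job needs the smaller.

How it is judged:
By the outcome, as a careful person would: the job done as asked, in the order asked, and still so for the second after the job is handed in, with the robot touching nothing.
It also fails if it takes over 43 s, if anything falls off the work surface, if the arm or the gripper's body presses on something with over 40 N, if the wrist force passes 120 N, or if a joint passes its speed limit or range.

## Working session

There is one attempt and no reset: what is moved stays moved. The work goes in short steps, Python scripts to look and compute and a tool call to move; the robot and the scene stay as the last step left them, time stands still between calls to the robot, and variables do not carry over. Pictures are saved under pics/ and viewed, at most 10 in all, crops included, and the job is handed in when it is done.

Besides the shell and the picture viewer there is one more tool, called after ">>>" as name(argument=value, ...) on one line, values as JSON. carry_out: Moves the arm, as the interface text tells. Its arguments: {"type":"object","properties":{"motion":{"type":"array"}},"required":["motion"]}

```bash
mkdir -p pics; cat > h.py <<'E'
from bench import *
import numpy as np, cv2
from scipy.spatial.transform import Rotation as R
def ray(im,u,v,z):
    d=R.from_quat(im["orientation"]).as_matrix()@np.linalg.inv(im["mtx"])@[u,v,1]
    p=np.array(im["position"]);return p+d*(z-p[2])/d[2]
def proj(im,P):
    c=R.from_quat(im["orientation"]).as_matrix().T@(np.array(P)-im["position"]);q=im["mtx"]@c;return q[:2]/q[2]
E
python3 - <<'E'
from h import *
import pickle
a={}
for n in("scene","side","wrist"):
    a[n]=get_image(n);print(n,a[n]["position"],a[n]["orientation"])
pickle.dump(a,open("a.pkl","wb"))
cv2.imwrite("pics/1.png",cv2.resize(a["scene"]["color"],(800,600),interpolation=2))
cv2.imwrite("pics/2.png",np.vstack([np.hstack([cv2.resize(a["side"]["color"],(400,300)),cv2.resize(a["wrist"]["color"],(400,300))])]))
s=read_state();print(s);print(R.from_quat(s["ee_rot"]).as_matrix().round(3))
E
```

```text
scene [   7.99410404 -547.09090254  590.7073401 ] [ 0.79268543 -0.38559651  0.21806996 -0.41882052]
side [ -17.11099106 -850.19489177  579.5066879 ] [ 0.79484646 -0.29620039  0.17133221 -0.50112844]
wrist [273.24352786 564.80890402 373.26149303] [-0.5729774   0.80689729  0.11626715 -0.08423542]
{'clock': 0.15, 'joints': array([ 1.49461847e+00,  3.85369931e-01,  6.92698047e-03, -3.19412779e-04,
       -1.19395683e+00, -2.58573696e-01]), 'joint_vel': array([-0.0006463 , -0.00528418,  0.00491371,  0.00260545,  0.00150598,
       -0.00016167]), 'joint_efforts': array([ 1.17608824e-04, -3.92677939e+01,  1.88581663e+01,  4.18854117e+00,
       -3.41764397e-03, -2.43701081e-06]), 'position': array([205.19339665, 589.87222151, 213.57875276]), 'ee_rot': array([ 9.86015205e-01, -1.66653384e-01, -7.48215935e-05,  8.11914661e-04]), 'contact_force': array([0.18576598, 0.90281634, 0.46002973]), 'wrist_torque': array([ 0.04515284, -0.01899008, -0.01407438]), 'grasp_force': 0.0, 'gripper_width': 85.44386517393852}
[[ 0.944 -0.329 -0.   ]
 [-0.329 -0.944 -0.002]
 [ 0.     0.002 -1.   ]]
```

View pics/1.png

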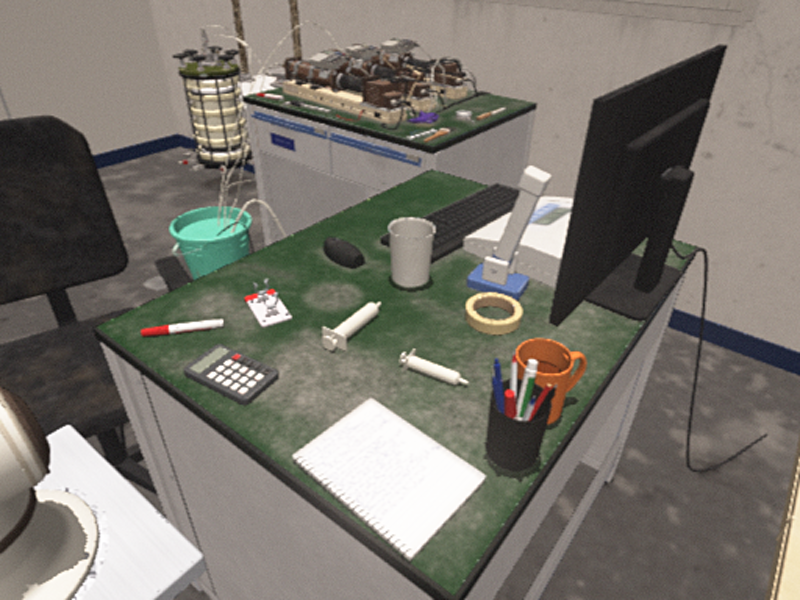

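View pics/2.png

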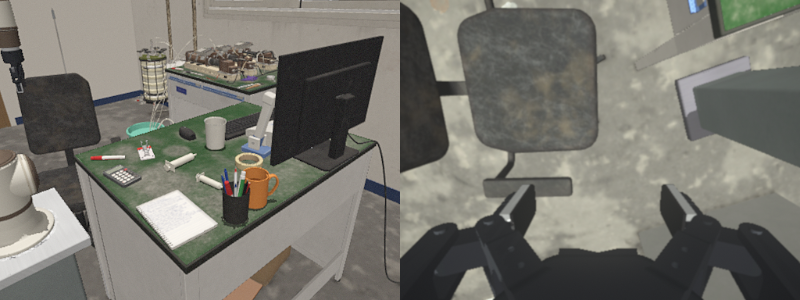

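The scene shows the rest at about (267,303) of 800x600. There are two syringes, at (350,326) and (433,368), the beaker at (411,253), the tape at (494,312) and the mug at (548,375). Next I'll measure them.

```bash
python3 - <<'E'
from h import *
import pickle
im=pickle.load(open("a.pkl","rb"))["scene"]
f=.64
for n,u,v,z in [("S1 fl",334,339,12),("S1 tip",380,306,12),("S1 plunger",326,345,12),("S2 fl",409,360,12),("S2 tip",466,382,12),("S2 plung",402,357,12),
 ("rest red L",246,294,8),("rest red R",277,287,8),("rest near L",262,326,8),("rest near R",291,319,8),
 ("beaker bottom",411,284,0),("tape",494,315,12),("mug top",548,357,101),("pen top",520,400,100),("lamp",498,285,0),("calc",231,375,10),("mouse",343,252,20)]:
    print(n,ray(im,u*f,v*f,z).round())
c=im["color"]
cv2.imwrite("pics/3.png",np.vstack([cv2.resize(c[165:265,140:310],None,fx=4.7,fy=4.7,interpolation=2)]))
E
```

```text
S1 fl [515. -10.  12.]
S1 tip [640.  -7.  12.]
S1 plunger [495. -11.  12.]
S2 fl [ 552. -143.   12.]
S2 tip [ 566. -245.   12.]
S2 plung [ 551. -130.   12.]
rest red L [512. 221.   8.]
rest red R [566. 195.   8.]
rest near L [465. 118.   8.]
rest near R [511.  94.   8.]
beaker bottom [753.   5.   0.]
tape [ 750. -188.   12.]
mug top [ 596. -353.  101.]
pen top [ 496. -362.  100.]
lamp [ 862. -134.    0.]
calc [350.  53.  10.]
mouse [736. 177.  20.]
```

View pics/3.png

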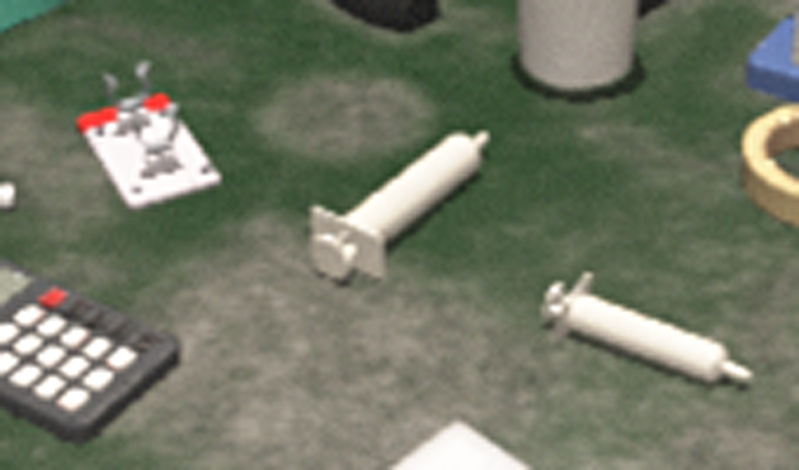

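S1 is about 145 mm long and S2 about 116 mm, so S2 is the one to use. Its middle is near (558,-188). The rest is near (513,157), with its axis at about 63°.

```bash
cat >> h.py <<'E'
def goal(x,y,z,head):
    s=read_state();M=R.from_quat(s["ee_rot"]);a=np.radians(head)
    X=np.array([np.cos(a),np.sin(a),0]);Z=np.array([0,0,-1.]);G=R.from_matrix(np.c_[X,np.cross(Z,X),Z])
    print("t",s["clock"],"pos",s["position"].round(1),"turn",(M.inv()*G).as_rotvec().round(3),"shift",M.inv().apply(np.array([x,y,z])-s["position"]).round(1),"w",s["gripper_width"],"F",s["contact_force"].round(1))
E
python3 - <<'E'
from h import *
goal(420,150,230,-50)
goal(558,-188,150,-82.5)
E
```

```text
t 0.15 pos [205.2 589.9 213.6] turn [ 0.002 -0.001  0.538] shift [347.4 344.9 -15.8] w 85.44386517393852 F [0.2 0.9 0.5]
t 0.15 pos [205.2 589.9 213.6] turn [ 1.000e-03 -1.000e-03  1.105e+00] shift [588.8 618.6  64.7] w 85.44386517393852 F [0.2 0.9 0.5]
```

>>> carry_out(motion=[[0,0,0.1,40,40,-5,1],[0,0,0.2,80,80,-8,1],[0,0,0.28,120,120,-10,1],[0,0,0.36,165,165,-12,1],[0,0,0.44,205,205,-14,1]])

```text
clock: 0.78
position: [331.9, 327.2, 228.4]
ee_rot: [0.925, -0.379, -0.0, 0.0]
contact_force: [1.2, -0.6, 0.6]
gripper_width: 85.5
grasp_force: 0.0
```

```bash
python3 -c "
from h import *
goal(558,-188,150,-82.5)"
```

```text
t 0.775 pos [331.9 327.2 228.4] turn [ 0.    -0.     0.663] shift [522.4 208.8  78.4] w 85.52609847760344 F [ 1.2 -0.6  0.6]
```

>>> carry_out(motion=[[0,0,0.07,50,20,0,1],[0,0,0.14,105,42,5,1],[0,0,0.22,160,64,10,1],[0,0,0.29,215,86,15,1],[0,0,0.36,270,108,25,1]])

```text
clock: 1.4
position: [449.6, 61.5, 203.7]
ee_rot: [0.843, -0.538, 0.0, -0.001]
contact_force: [2.0, 0.3, -0.8]
gripper_width: 85.7
grasp_force: 0.0
```

```bash
python3 -c "
from h import *
goal(558,-188,150,-82.5)"
```

```text
t 1.4 pos [449.6  61.5 203.7] turn [-0.002  0.     0.303] shift [272.    6.7  53.7] w 85.68312207949381 F [ 2.   0.3 -0.8]
```

>>> carry_out(motion=[[0,0,0.07,58,2,12,1],[0,0,0.14,116,3,24,1],[0,0,0.21,174,4,36,1],[0,0,0.28,230,5,48,1],[0,0,0.303,272,7,54,1]])

```text
clock: 2.02
position: [557.5, -188.4, 148.0]
ee_rot: [0.752, -0.66, -0.001, 0.001]
contact_force: [0.4, 0.8, -0.3]
gripper_width: 85.4
grasp_force: 0.0
```

>>> carry_out(motion=[[0,0,0,0,0,0,1],[0,0,0,0,0,0,1]])

```text
clock: 2.28
position: [557.0, -186.0, 149.1]
ee_rot: [0.752, -0.659, -0.0, 0.0]
contact_force: [0.3, 0.0, 0.0]
gripper_width: 85.6
grasp_force: 0.0
```

```bash
python3 - <<'E'
from h import *
import pickle
im=get_image("wrist");pickle.dump(im,open("b.pkl","wb"))
cv2.imwrite("pics/4.png",cv2.resize(im["color"],(800,600),interpolation=2))
goal(558,-188,150,-82.5)
for P in [(558,-188,12),(558,-188,20)]:print(proj(im,P)/.64)
E
```

```text
t 2.325 pos [ 557.1 -185.6  149.4] turn [0.    0.    0.003] shift [ 2.5 -0.6 -0.6] w 85.24928390503311 F [-0.  -0.6 -0.1]
[393.40822532 275.64009354]
[393.37248164 278.31629426]
```

View pics/4.png

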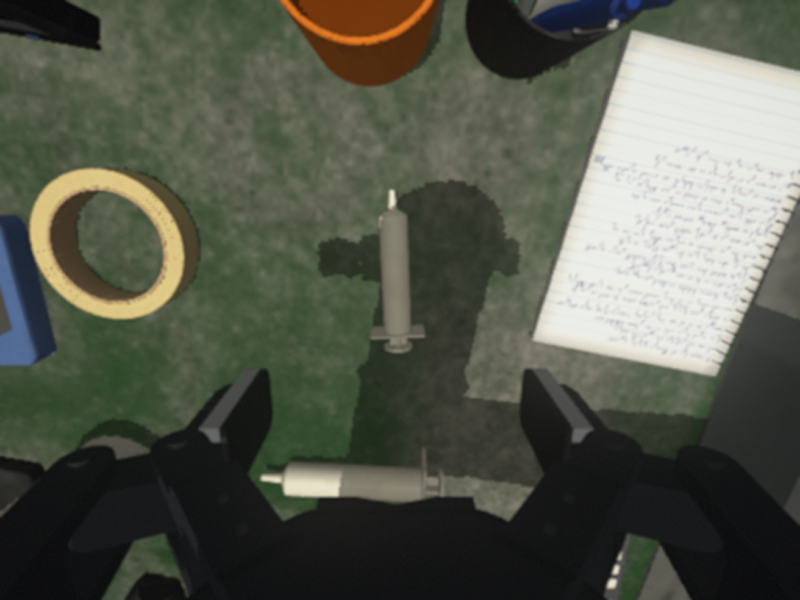

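The wrist view shows the small syringe with its tip at (392,190), flange at (398,332) and plunger end at (399,350).

```bash
python3 - <<'E'
from h import *
import pickle
im=pickle.load(open("b.pkl","rb"))
p=[ray(im,u*.64,v*.64,12) for u,v in[(392,190),(398,332),(399,350)]]
print(p,np.linalg.norm(p[2]-p[0]));d=p[2]-p[0]
m=(p[0]+p[2])/2;h=np.degrees(np.arctan2(-d[1],-d[0]));print(m,h)
f=p[1]-45*d/np.linalg.norm(d);print("from flange",f)
goal(m[0],m[1],17,h)
E
```

```text
[array([ 566.77631619, -247.30273953,   12.        ]), array([ 548.9076159 , -145.35306939,   12.        ]), array([ 546.19825556, -130.94875076,   12.        ])] 118.15966858812962
[ 556.48728587 -189.12574514   12.        ] -79.9705298598674
from flange [ 556.74457702 -189.66539319   12.        ]
t 2.325 pos [ 557.1 -185.6  149.4] turn [ 0.     0.    -0.041] shift [  3.5   1.  132.4] w 85.24928390503311 F [-0.  -0.6 -0.1]
```

>>> carry_out(motion=[[0,0,-0.04,3.5,1,50,1],[0,0,-0.04,3.5,1,95,1],[0,0,-0.04,3.5,1,120,1],[0,0,-0.04,3.5,1,132,1],[0,0,-0.04,3.5,1,132,1]])

```text
clock: 2.95
position: [557.0, -189.2, 17.6]
ee_rot: [0.766, -0.643, -0.0, 0.0]
contact_force: [-0.2, -0.6, -0.1]
gripper_width: 85.6
grasp_force: 0.0
```

>>> carry_out(motion=[[0,0,0,0,0,0,-1],[0,0,0,0,0,0,-1],[0,0,0,0,0,0,-1],[0,0,0,0,0,0,-1],[0,0,0,0,0,0,-1]])

```text
clock: 3.58
position: [557.0, -189.9, 17.5]
ee_rot: [0.766, -0.643, 0.0, -0.0]
contact_force: [0.1, -0.6, -0.4]
gripper_width: -0.1
grasp_force: 0.0
```

The fingers closed fully on nothing, so I'll look before doing anything else.

```bash
python3 - <<'E'
from h import *
import pickle
a=get_image("scene");im=get_image("wrist");pickle.dump((a,im),open("c.pkl","wb"))
c=a["color"]
cv2.imwrite("pics/5.png",np.hstack([cv2.resize(im["color"],(400,300),interpolation=2),cv2.resize(c[150:270,190:350],(400,300),interpolation=2)]))
E
```

```text
(no output)
```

View pics/5.png

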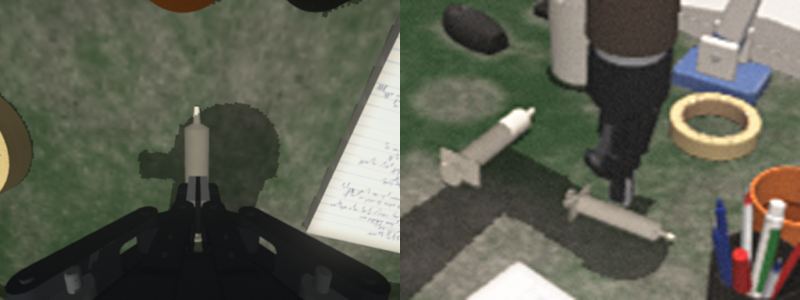

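```bash
python3 - <<'E'
from h import *
import pickle
a,im=pickle.load(open("c.pkl","rb"))
print("tip",ray(im,197*1.28,107*1.28,12))
for z in(3.5,12,22,30): print(z,"wrist400",proj(im,(557,-190,z))/1.28,"scene crop",(proj(a,(557,-190,z))-[190,150])*2.5)
crop=lambda u,v,z:ray(a,190+u/2.5,150+v/2.5,z)
print(crop(671,237,12)*0+crop(671-400,237,12),crop(566-400,191,12),crop(573-400,205,12))
c=a["color"]
cv2.imwrite("pics/6.png",np.hstack([cv2.resize(im["color"][190:340,200:310],(396,540),interpolation=2),cv2.resize(c[205:260,250:305],(400,540)[:1]+(540,),interpolation=2)]))
print(read_state()["position"],im["position"])
E
```

```text
tip [ 566.89639296 -247.31114825   12.        ]
3.5 wrist400 [196.99380183 172.61226179] scene crop [219.01706244 224.02009877]
12 wrist400 [196.9662815  176.54603742] scene crop [219.40970086 217.62444654]
22 wrist400 [196.93052132 181.65762238] scene crop [219.87713872 210.0103931 ]
30 wrist400 [196.89886682 186.18233855] scene crop [220.25545177 203.84808568]
[ 565.61209711 -245.45014878   12.        ] [ 555.79084065 -123.02738588   12.        ] [ 542.98380746 -142.20236639   12.        ]
[ 556.93329712 -189.90259791   17.39198774] [ 569.09495196 -262.63945246  177.2579424 ]
```

View pics/6.png

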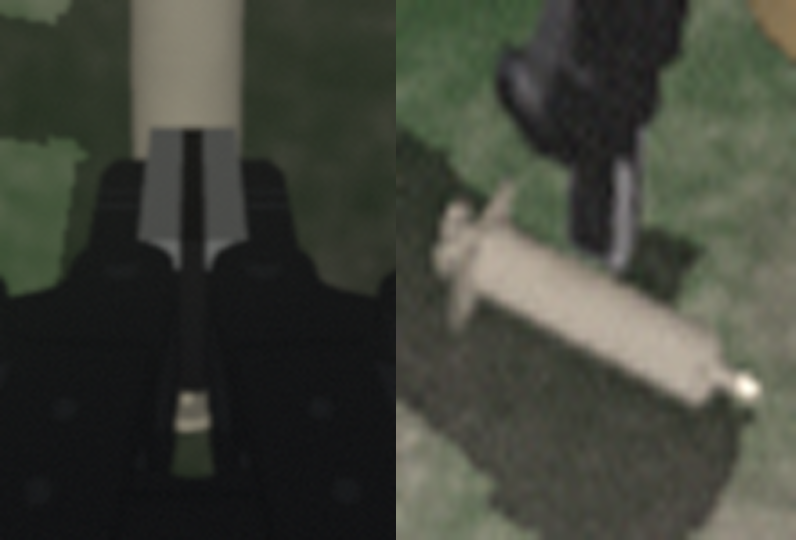

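```bash
python3 - <<'E'
from h import *
import pickle
a,im=pickle.load(open("c.pkl","rb"))
for z in range(0,60,6):
    p=ray(im,252.8,225.6,z);print(z,p.round(1),ray(a,280.8,232.3,z).round(1))
E
```

```text
0 [ 555.7 -185.1    0. ] [ 588.3 -178.1    0. ]
6 [ 556.1 -187.7    6. ] [ 582.4 -181.8    6. ]
12 [ 556.6 -190.3   12. ] [ 576.5 -185.6   12. ]
18 [ 557.1 -193.    18. ] [ 570.6 -189.3   18. ]
24 [ 557.5 -195.6   24. ] [ 564.7 -193.1   24. ]
30 [ 558.  -198.2   30. ] [ 558.9 -196.8   30. ]
36 [ 558.4 -200.8   36. ] [ 553.  -200.6   36. ]
42 [ 558.9 -203.5   42. ] [ 547.1 -204.3   42. ]
48 [ 559.3 -206.1   48. ] [ 541.2 -208.1   48. ]
54 [ 559.8 -208.7   54. ] [ 535.3 -211.8   54. ]
```

Triangulated, the shut fingertips sit at z≈30, above the barrel top at 22. They are farther back than I assumed, so I'll check this with the open-finger view before going lower.

```bash
python3 - <<'E'
from h import *
import pickle
im=pickle.load(open("b.pkl","rb"))
print(im["mtx"][0,0])
# open inner tip edges ~ (270,372),(523,372) in 800 scale, TCP was (557,-186,149.3)
for z in range(120,200,10):
    l=ray(im,270*.64,372*.64,z);r=ray(im,523*.64,372*.64,z);print(z,np.linalg.norm(l-r).round(1),((l+r)/2).round(1))
E
```

```text
270.5442624222729
120 124.4 [ 553.2 -165.9  120. ]
130 117.8 [ 553.9 -170.8  130. ]
140 111.2 [ 554.6 -175.8  140. ]
150 104.6 [ 555.3 -180.7  150. ]
160 98.0 [ 556.  -185.7  160. ]
170 91.5 [ 556.7 -190.6  170. ]
180 84.9 [ 557.4 -195.5  180. ]
190 78.3 [ 558.1 -200.5  190. ]
```

>>> carry_out(motion=[[0,0,0,0,0,0,1],[0,0,0,0,0,0,1],[0,0,0,0,0,0,1],[0,0,0,0,0,0,1],[0,0,0,0,0,0,1]])

```text
clock: 4.3
position: [557.0, -189.9, 17.4]
ee_rot: [0.766, -0.643, 0.0, -0.0]
contact_force: [-0.5, -0.1, -0.3]
gripper_width: 85.1
grasp_force: 0.0
```

Open, the tips are about 31 mm behind the reported TCP; shut, about 13 mm. Fingers and reported TCP therefore disagree with the given geometry by about 27 mm. I'll descend about 27 mm more, watching the force.

>>> carry_out(motion=[[0,0,0,0,0,6,1],[0,0,0,0,0,12,1],[0,0,0,0,0,16,1]])

```text
clock: 4.68
position: [556.6, -189.8, 0.6]
ee_rot: [0.766, -0.643, -0.0, 0.0]
contact_force: [0.1, 0.6, 0.6]
gripper_width: 85.6
grasp_force: 0.0
```

>>> carry_out(motion=[[0,0,0,0,0,4,1],[0,0,0,0,0,8,1],[0,0,0,0,0,11,1],[0,0,0,0,0,11,1]])

```text
clock: 5.18
position: [556.8, -189.8, -9.8]
ee_rot: [0.766, -0.643, -0.0, 0.0]
contact_force: [-0.9, -1.1, 0.5]
gripper_width: 85.5
grasp_force: 0.0
```

>>> carry_out(motion=[[0,0,0,0,0,0,-1],[0,0,0,0,0,0,-1],[0,0,0,0,0,0,-1],[0,0,0,0,0,0,-1],[0,0,0,0,0,0,-1]])

```text
clock: 5.8
position: [557.2, -189.9, -9.2]
ee_rot: [0.766, -0.643, 0.0, -0.0]
contact_force: [-1.1, 0.1, 1.7]
gripper_width: 17.4
grasp_force: 58.7
```

>>> carry_out(motion=[[0,0,0,0,0,-10,-1],[0,0,0,0,0,-25,-1],[0,0,0,0,0,-40,-1],[0,0,0,0,0,-40,-1]])

```text
clock: 6.3
position: [558.3, -190.0, 32.5]
ee_rot: [0.766, -0.643, 0.002, -0.001]
contact_force: [-0.7, -0.2, -1.6]
gripper_width: 17.5
grasp_force: 58.7
```

```bash
python3 - <<'E'
from h import *
import pickle
a=get_image("scene");im=get_image("wrist");pickle.dump((a,im),open("d.pkl","wb"))
c=a["color"]
cv2.imwrite("pics/7.png",np.hstack([cv2.resize(im["color"][100:350,160:340],(400,556),interpolation=2),cv2.resize(c[185:255,240:290+10],(400,556),interpolation=2)]))
goal(513,157,130,-116.5)
E
```

```text
t 6.4 pos [ 556.9 -189.8   30.8] turn [-0.001  0.     0.635] shift [-349.2  -16.4  -99.2] w 17.45966663813133 F [ 0.8  0.6 -0. ]
```

View pics/7.png

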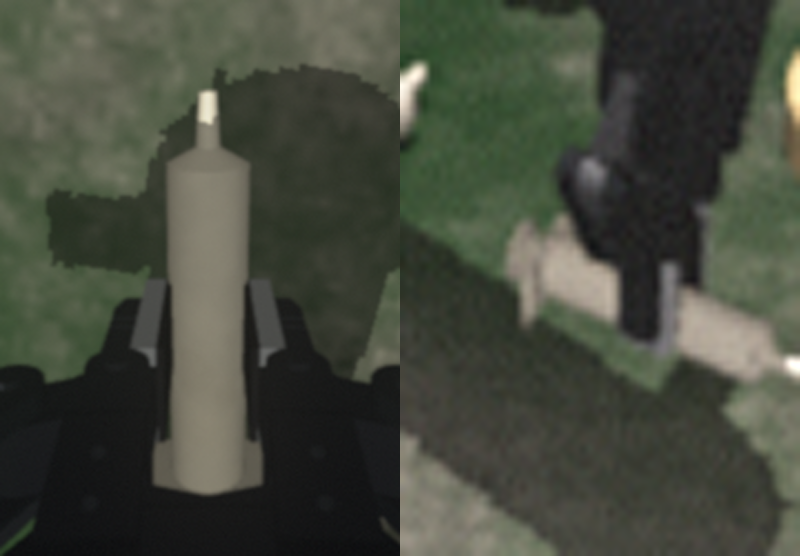

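The syringe is gripped level, at about mid-length. I'll carry it past the rest so that the wrist camera sees the rest unobstructed.

```bash
python3 - <<'E'
from h import *
import pickle
a,im=pickle.load(open("d.pkl","rb"))
t=ray(im,253.2,140.5,52.5);t2=ray(im,160+207*.45,100+488*250/556,52.5+11);print(t,t2)
s=np.array([557.,-189.8]);h=np.radians(-80);X=np.array([np.cos(h),np.sin(h)]);print("tip ahead of TCP",(t[:2]-s)@X,(t[:2]-s)@[X[1],-X[0]], "flange/end",(t2[:2]-s)@X)
goal(567,264,140,-116.5)
E
```

```text
[ 566.91872683 -248.04351695   52.5       ] [ 549.70457069 -149.17292701   63.5       ]
tip ahead of TCP 59.081035895945305 0.3458414948037816 flange/end -41.27669446226485
t 6.4 pos [ 556.9 -189.8   30.8] turn [-0.001  0.     0.635] shift [-445.3  -88.  -109.1] w 17.45966663813133 F [ 0.8  0.6 -0. ]
```

>>> carry_out(motion=[[0,0,0,0,0,-45,-1],[0,0,0.06,-50,-2,-75,-1],[0,0,0.14,-105,-4,-95,-1],[0,0,0.24,-162,-6,-105,-1],[0,0,0.34,-220,-9,-110,-1]])

```text
clock: 7.02
position: [527.5, 30.0, 140.7]
ee_rot: [-0.644, 0.765, -0.0, 0.0]
contact_force: [0.8, 1.1, -0.6]
gripper_width: 17.4
grasp_force: 58.8
```

```bash
python3 -c "
from h import *
goal(567,264,140,-116.5)"
```

```text
t 7.025 pos [527.5  30.  140.7] turn [-0.     0.     0.292] shift [-237.3    0.8    0.8] w 17.410153214676672 F [ 0.8  1.1 -0.6]
```

>>> carry_out(motion=[[0,0,0.07,-50,0,0,-1],[0,0,0.14,-105,0,0,-1],[0,0,0.21,-160,0,0,-1],[0,0,0.28,-210,0,0,-1],[0,0,0.292,-237,0,0,-1]])

```text
clock: 7.65
position: [567.0, 264.4, 139.3]
ee_rot: [-0.528, 0.849, 0.0, -0.001]
contact_force: [0.3, 0.1, -0.9]
gripper_width: 17.6
grasp_force: 58.8
```

>>> carry_out(motion=[[0,0,0,0,0,0,-1],[0,0,0,0,0,0,-1]])

```text
clock: 7.9
position: [566.7, 261.4, 139.6]
ee_rot: [-0.528, 0.849, -0.0, -0.001]
contact_force: [-0.3, -1.0, -0.5]
gripper_width: 17.7
grasp_force: 58.8
```

```bash
python3 - <<'E'
from h import *
import pickle
im=get_image("wrist");pickle.dump(im,open("e.pkl","wb"))
cv2.imwrite("pics/8.png",cv2.resize(im["color"],(800,600),interpolation=2))
goal(513,157,130,-116.5)
E
```

```text
t 7.95 pos [566.9 261.  139.9] turn [ 0.001 -0.001  0.003] shift [117.1   2.1  10.1] w 17.454029720018283 F [0.2 0.1 0.7]
```

View pics/8.png

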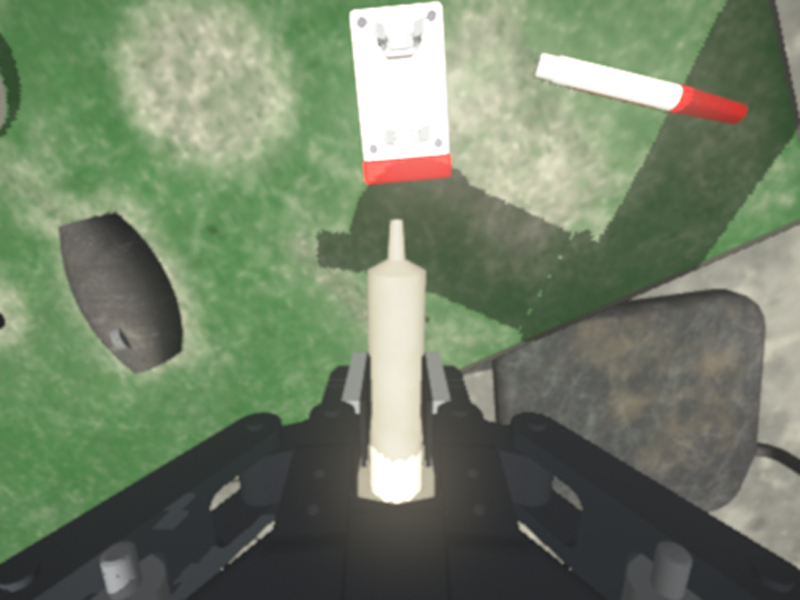

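The wrist view shows the rest's plate corners at (350,10), (442,3), (452,177) and (366,183), with the red end nearer the gripper.

```bash
python3 - <<'E'
from h import *
import pickle
im=pickle.load(open("e.pkl","rb"))
p=np.array([ray(im,u*.64,v*.64,8) for u,v in[(350,10),(442,3),(452,177),(366,183)]])
print(p.round(1));m=p.mean(0);d=(p[2]+p[3]-p[0]-p[1])/2
print(m,np.linalg.norm(d),np.degrees(np.arctan2(d[1],d[0])),[np.linalg.norm(p[i]-p[j]) for i,j in((0,1),(2,3))])
h=np.degrees(np.arctan2(d[1],d[0]))-180
goal(m[0],m[1],90,h); goal(m[0],m[1],90,-116.5)
for q in[(389,33),(412,33),(390,135),(424,132)]:print(ray(im,q[0]*.64,q[1]*.64,40).round(1))
E
```

```text
[[517.2  99.3   8. ]
 [466.3 120.5   8. ]
 [501.9 214.3   8. ]
 [554.8 192.4   8. ]]
[510.03818414 156.63876436   8.        ] 100.38915861778999 68.62457704249783 [np.float64(55.14383840932229), np.float64(57.26808376380324)]
t 7.95 pos [566.9 261.  139.9] turn [ 0.001 -0.001 -0.087] shift [118.7   4.6  50.1] w 17.454029720018283 F [0.2 0.1 0.7]
t 7.95 pos [566.9 261.  139.9] turn [ 0.001 -0.001  0.003] shift [118.7   4.6  50.1] w 17.454029720018283 F [0.2 0.1 0.7]
[505.3 128.7  40. ]
[494.2 134.3  40. ]
[527.9 175.2  40. ]
[509.7 182.4  40. ]
```

>>> carry_out(motion=[[0,0,-0.08,50,2,10,-1],[0,0,-0.08,95,4,20,-1],[0,0,-0.08,118,4.6,40,-1],[0,0,-0.08,118,4.6,60,-1],[0,0,-0.08,118,4.6,60,-1]])

```text
clock: 8.57
position: [509.8, 156.5, 79.6]
ee_rot: [-0.56, 0.828, 0.0, -0.002]
contact_force: [0.7, -0.5, 0.2]
gripper_width: 17.2
grasp_force: 58.8
```

```bash
python3 - <<'E'
from h import *
X=np.array([np.cos(np.radians(-111.6)),np.sin(np.radians(-111.6))])
c=np.array([510,156.6])-1*X
goal(*c,30,-111.6)
a=get_image("scene");b=get_image("side");w=get_image("wrist")
A=a["color"][150:220,140:210];B=w["color"][60:300,150:360]
cv2.imwrite("pics/9.png",np.hstack([cv2.resize(A,(400,400),interpolation=2),cv2.resize(B,(400,400),interpolation=2)]))
E
```

```text
t 8.575 pos [509.8 156.5  79.6] turn [ 0.002 -0.002 -0.004] shift [-1.3 -0.2 49.6] w 17.23509780901426 F [ 0.7 -0.5  0.2]
```

View pics/9.png

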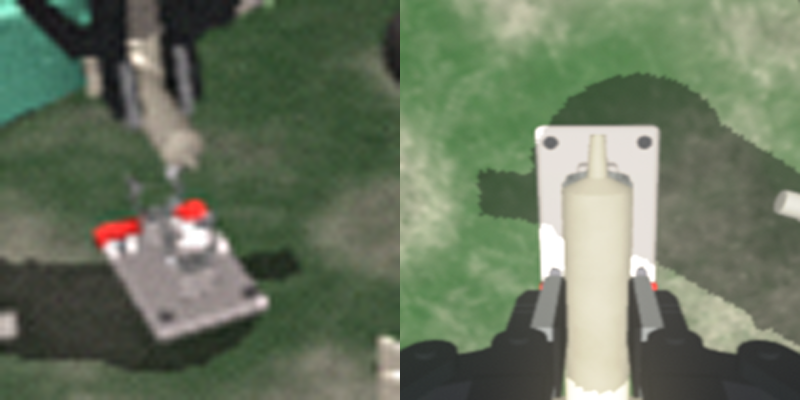

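The syringe is centred on the plate (edges 537/659, barrel middle about 598) and parallel to it. I'll lower it onto the mouths.

>>> carry_out(motion=[[0,0,0,-1.3,0,20,-1],[0,0,0,-1.3,0,35,-1],[0,0,0,-1.3,0,42,-1],[0,0,0,-1.3,0,46,-1],[0,0,0,-1.3,0,46,-1]])

```text
clock: 9.35
position: [511.5, 159.6, 34.4]
ee_rot: [-0.561, 0.828, -0.0, -0.0]
contact_force: [1.3, -0.8, -0.2]
gripper_width: 17.1
grasp_force: 58.8
```

>>> carry_out(motion=[[0,0,0,0,0,1.5,-1],[0,0,0,0,0,3,-1],[0,0,0,0,0,3,-1]])

```text
clock: 9.72
position: [511.9, 159.7, 31.7]
ee_rot: [-0.561, 0.828, -0.0, 0.0]
contact_force: [1.0, 0.3, 1.0]
gripper_width: 17.4
grasp_force: 58.9
```

>>> carry_out(motion=[[0,0,0,2.5,0.5,0,-1],[0,0,0,2.5,0.5,1,-1],[0,0,0,2.5,0.5,1.5,-1],[0,0,0,2.5,0.5,1.5,-1]])

```text
clock: 10.22
position: [510.7, 157.6, 30.6]
ee_rot: [-0.561, 0.828, -0.0, 0.001]
contact_force: [1.1, -1.3, 5.5]
gripper_width: 17.2
grasp_force: 59.3
```

>>> carry_out(motion=[[0,0,0,0,0,1,-1],[0,0,0,0,0,1,-1]])

```text
clock: 10.48
position: [510.8, 157.7, 29.9]
ee_rot: [-0.561, 0.828, -0.0, 0.001]
contact_force: [-0.4, -0.6, 6.9]
gripper_width: 17.5
grasp_force: 59.5
```

It is resting on the mouths with 7 N. I'll ease up slightly, release and retreat.

>>> carry_out(motion=[[0,0,0,0,0,-1,-1],[0,0,0,0,0,-1,0],[0,0,0,0,0,-1,0],[0,0,0,0,0,-1,0],[0,0,0,0,0,-1,0]])

```text
clock: 11.1
position: [509.8, 157.3, 29.7]
ee_rot: [-0.561, 0.828, 0.0, -0.0]
contact_force: [-0.2, -0.3, 0.2]
gripper_width: 42.8
grasp_force: 0.0
```

>>> carry_out(motion=[[0,0,0,0,0,-15,0],[0,0,0,0,0,-35,0],[0,0,0,0,0,-50,0],[0,0,0,0,0,-50,0]])

```text
clock: 11.6
position: [510.9, 158.0, 81.7]
ee_rot: [-0.561, 0.828, -0.0, 0.002]
contact_force: [0.3, -0.9, -0.1]
gripper_width: 42.6
grasp_force: 0.0
```

```bash
python3 - <<'E'
from h import *
import pickle
a=get_image("scene");w=get_image("wrist");pickle.dump((a,w),open("f.pkl","wb"))
A=a["color"][150:220,140:210];B=w["color"][60:340,115:395]
cv2.imwrite("pics/10.png",np.hstack([cv2.resize(A,(400,400),interpolation=2),cv2.resize(B,(400,400),interpolation=2)]))
goal(510,156.6,90,-111.6)
E
```

```text
t 11.7 pos [509.7 157.3  79.9] turn [ 0.     0.    -0.002] shift [  0.6  -0.5 -10.1] w 42.79109529771468 F [ 0.6 -0.5 -0.6]
```

View pics/10.png

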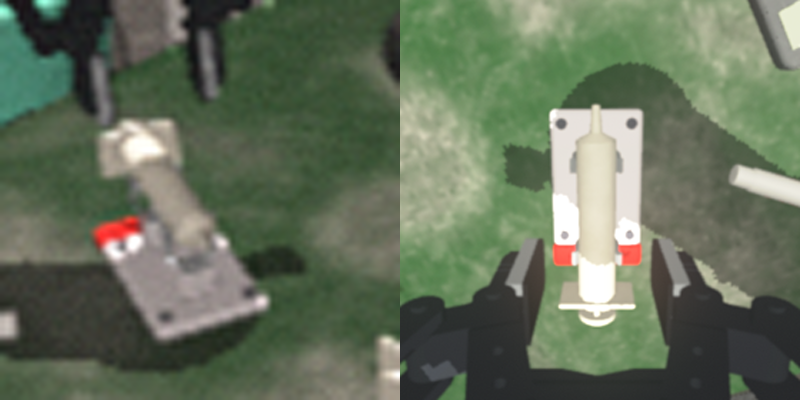

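That was my last viewable picture. The syringe lies along the rest with its flange at the red end: nozzle tip at about (596,105), plunger end at about (597,325). A numeric check of the centring comes next.

```bash
python3 - <<'E'
from h import *
import pickle
a,w=pickle.load(open("f.pkl","rb"))
k=.7;g=lambda u,v,z:ray(w,115+(u-400)*k,60+v*k,z)
t=g(596,105,51);f=g(596.5,305,51);e=g(597,325,51)
print(t,f,e,np.linalg.norm(e-t),(t+e)/2)
d=(e-t)/np.linalg.norm(e-t);print("mid from tip",t+58*d)
p=np.array([g(552,110,8),g(642,109,8),g(641,264,8),g(555,265,8)]);print(p.mean(0))
E
```

```text
[489.4106422  103.04347994  51.        ] [530.19576825 205.74116434  51.        ] [534.80757135 218.05146204  51.        ] 123.64350822043836 [512.10910678 160.54747099  51.        ]
mid from tip [510.7059122  156.99263633  51.        ]
[509.89776974 156.38612155   8.        ]
```

>>> carry_out(motion=[[0,0,0,0,0,0,-1],[0,0,0,0,0,0,-1],[0,0,0,0,0,0,-1]])

```text
clock: 12.08
position: [509.9, 157.3, 79.5]
ee_rot: [-0.561, 0.828, -0.0, -0.0]
contact_force: [0.5, 0.1, -0.2]
gripper_width: 0.4
grasp_force: 0.0
```

The syringe is centred to about 1 mm. Next I'll press with shut fingers at mid-barrel, going down gradually.

>>> carry_out(motion=[[0,0,0,0.5,-0.3,12,-1],[0,0,0,0.5,-0.3,22,-1],[0,0,0,0.5,-0.3,27,-1],[0,0,0,0.5,-0.3,30,-1],[0,0,0,0.5,-0.3,30,-1]])

```text
clock: 12.7
position: [510.1, 156.8, 49.7]
ee_rot: [-0.561, 0.828, -0.0, -0.0]
contact_force: [-0.2, 0.3, 0.5]
gripper_width: -0.2
grasp_force: 0.0
```

>>> carry_out(motion=[[0,0,0,0,0,1,-1],[0,0,0,0,0,2,-1],[0,0,0,0,0,3,-1],[0,0,0,0,0,4,-1],[0,0,0,0,0,4,-1]])

```text
clock: 13.32
position: [510.1, 156.8, 45.8]
ee_rot: [-0.561, 0.828, -0.0, -0.0]
contact_force: [-0.2, 0.6, 0.8]
gripper_width: -0.1
grasp_force: 0.0
```

>>> carry_out(motion=[[0,0,0,0,0,1,-1],[0,0,0,0,0,2,-1],[0,0,0,0,0,3,-1]])

```text
clock: 13.7
position: [510.8, 157.0, 44.0]
ee_rot: [-0.562, 0.827, -0.0, 0.001]
contact_force: [-1.4, -0.5, 8.5]
gripper_width: 0.1
grasp_force: 4.0
```

>>> carry_out(motion=[[0,0,0,0,0,1,-1],[0,0,0,0,0,2,-1],[0,0,0,0,0,3,-1]])

```text
clock: 14.08
position: [511.6, 157.5, 41.7]
ee_rot: [-0.562, 0.827, -0.0, 0.002]
contact_force: [-1.2, 0.1, 9.0]
gripper_width: -0.0
grasp_force: 4.5
```

>>> carry_out(motion=[[0,0,0,0,0,1,-1],[0,0,0,0,0,2,-1],[0,0,0,0,0,3,-1]])

```text
clock: 14.45
position: [511.9, 157.7, 38.6]
ee_rot: [-0.562, 0.827, -0.0, 0.002]
contact_force: [0.4, -0.7, 7.3]
gripper_width: 0.3
grasp_force: 3.7
```

>>> carry_out(motion=[[0,0,0,0,0,1,-1],[0,0,0,0,0,2,-1],[0,0,0,0,0,3,-1],[0,0,0,0,0,4,-1]])

```text
clock: 14.95
position: [509.8, 156.7, 32.6]
ee_rot: [-0.561, 0.828, 0.0, -0.0]
contact_force: [0.0, -0.0, 0.2]
gripper_width: -0.0
grasp_force: 0.0
```

>>> carry_out(motion=[[0,0,0,0,0,1,-1],[0,0,0,0,0,2,-1],[0,0,0,0,0,3,-1],[0,0,0,0,0,3,-1]])

```text
clock: 15.45
position: [510.0, 156.8, 29.7]
ee_rot: [-0.561, 0.828, 0.0, -0.0]
contact_force: [0.3, 0.2, -0.9]
gripper_width: 0.1
grasp_force: 0.0
```

The force dropped to zero at z≈33, so it snapped in. I'll press on gently to confirm it is fully seated.

>>> carry_out(motion=[[0,0,0,0,0,1,-1],[0,0,0,0,0,2,-1],[0,0,0,0,0,2,-1]])

```text
clock: 15.82
position: [510.6, 156.8, 29.0]
ee_rot: [-0.561, 0.827, -0.0, 0.0]
contact_force: [-0.9, -0.9, 6.8]
gripper_width: -0.1
grasp_force: 3.1
```

>>> carry_out(motion=[[0,0,0,0,0,1,-1],[0,0,0,0,0,1,-1]])

```text
clock: 16.08
position: [510.8, 156.8, 28.8]
ee_rot: [-0.562, 0.827, -0.001, 0.001]
contact_force: [-2.7, -2.0, 12.1]
gripper_width: -0.0
grasp_force: 5.6
```

>>> carry_out(motion=[[0,0,0,0,0,-15,-1],[0,0,0,0,0,-50,-1],[0,0,0,0,0,-90,-1],[0,0,0,0,0,-110,-1],[0,0,0,0,0,-110,-1]])

```text
clock: 16.7
position: [511.1, 157.5, 138.9]
ee_rot: [-0.561, 0.828, -0.0, 0.002]
contact_force: [0.3, 0.2, -0.6]
gripper_width: 0.1
grasp_force: 0.0
```

```bash
python3 - <<'E'
from h import *
w=get_image("wrist");c=w["color"].astype(int)
# template check: sightline of nozzle tip & flange end at home (z=36) vs mouth (z=51): brightness along barrel axis
X=np.array([-.368,-.930]);m=np.array([510.2,156.8])
for z in(36,51):
    print(z,[c[tuple(proj(w,[*(m+X*s),z]).astype(int)[::-1])].tolist() for s in(-62,-56,-45,0,40,54,57,61)], [proj(w,[*(m+X*s),z]).round() for s in(-45,57)])
f=[proj(w,[*(m+X*-45),36])][0].astype(int)
v,u=np.mgrid[0:384,0:512];
print("flange row widths",[(r,int((c[r,f[0]-45:f[0]+45].min(1)>170).sum())) for r in range(f[1]-14,f[1]+16,2)])
goal(510,156.6,140,-111.6);job_done()
E
```

```text
36 [[69, 77, 85], [74, 82, 90], [139, 159, 168], [217, 235, 240], [194, 219, 224], [203, 226, 231], [97, 121, 111], [62, 89, 68]] [array([254., 226.]), array([254., 127.])]
51 [[64, 72, 78], [68, 77, 83], [75, 84, 92], [217, 235, 240], [199, 223, 228], [204, 226, 230], [154, 178, 179], [62, 90, 68]] [array([254., 232.]), array([254., 128.])]
flange row widths [(212, 28), (214, 28), (216, 25), (218, 20), (220, 20), (222, 20), (224, 20), (226, 5), (228, 0), (230, 6), (232, 16), (234, 6), (236, 0), (238, 0), (240, 0)]
t 16.75 pos [510.1 157.  137.3] turn [-0.     0.001 -0.002] shift [ 0.4 -0.1 -2.7] w 0.13779014211655116 F [-0.6  0.1  0.1]
the job is handed in; nothing more can be done
```

The small syringe was laid centred on the clip mouths with its flange at the red end, released, and pressed down with shut fingers until it snapped; the job was handed in at about 17 s. It stopped firmly after about 15 mm of travel, as expected when home, but I had no pictures left to view to confirm that it lies level or that the beaker, mug and tape roll are undisturbed.

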